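Stop-button check and hand-held short spin on a bench centrifuge

ROBOT

A 7-joint arm with a two-finger parallel gripper is mounted at the origin on the work surface. World frame = base frame: x ahead of the robot, y to its left, z up, the work surface at z = 0. Lengths are in m, angles in rad, forces in N, time in s.
With the tool pointing down it reaches from about 0.35 to 0.775 m from the base axis. Payload 3.1 kg.
Tool frame: the origin (TCP) lies midway between the tips of the shut fingers; the grasp point (between the pads) lies 19 mm behind it; z points along the fingers, y is the direction in which the jaws open and shut (so a half turn about z gives the same grasp; the last joint's range is limited). The gripper opens to 85 mm and grips with 20 to 120 N. Pads are 22 mm wide; open, the fingers measure 114 mm over their backs; the gripper's body (76 mm by 85 mm) begins 54 mm behind the grasp point. The pads swing forward as they close: fully open they stand 13 mm farther back than shut.
Start: joints at [-1.278, 0.311, 0.014, 1.512, -0.004, 1.319, -0.027], TCP at [0.181, 0.519, 0.231] pointing down, gripper open.
Joint ranges: [-2.7, 2.7], [-0.3, 1.91], [-1.27, 1.3], [0.12, 2.57], [-1.44, 4.58], [0.2, 2.03], [-3.05, 3.05]. Speed limits (rad/s): [2.79, 2.79, 3.14, 3.14, 3.14, 3.14, 3.14].

INTERFACE

Orientations are given as a unit quaternion [w, x, y, z].
In Python, from workcell import r, jaws, solver, eyes, workorder gives the robot as it stands. Calls block until the motion is done:
- r.move_to(position, orientation): joint-space move of the TCP to a pose.
- r.move_linear(position, ori=None, max_speed=0.15, guard=None): straight line of the TCP; ori=None keeps the orientation; max_speed is the mean speed in m/s. With guard (N) it stops when the force on the tool has changed by that much, and returns True; else False.
- r.move_joints(angles): joint-space move.
- jaws.set_gripper(opening, grasp_force=None): finger opening in m; grasp_force is the grip in N (None keeps the last); returns when the fingers have stopped.
- r.wait(seconds).
- solver.solve_ik(position, orientation): joint angles nearest the present ones, or None.
- eyes.get_image(name): name is "side" or "top"; returns a dict with "color" (420x560x3 uint8, red, green, blue), "mtx" (3x3 intrinsics, pixels), "k1" (the pictures are not rectified: a ray, as slopes to the right and down, at radius r is drawn at 1 + k1 r^2 times it, then the intrinsics apply), "camera_from_world" (4x4, takes a point from world to camera coordinates). Camera axes: x right, y down, z forward; pixel columns grow to the right and rows downward; lengths in m; the calibration is good to about 2 mm. A picture is of the moment at which its call begins. There is no depth.
A pose or a line that the arm cannot do raises r.IKError and nothing moves.
- workorder.hand_in(): hands the job in, once; it reports no verdict.
Trained networks look in a picture, given as the dict that the camera call returned (one of the last four; its "shot" number tells which), for a name from the list of things; names that differ only in an ending like _2 or _b are one class to them, and where a whole thing is asked for, a point or a joint stands for the part that bears it (a point fixed in the world has none). Each returns a list of dicts, best first, with "p" (0 to 1); they miss things now and then, are a little off and sometimes report something else, mostly with a low value. They report only what shows in the picture. A call takes as long as a camera call.
- eyes.find_in(picture, label): "position" ([x, y, z] in m, in the coordinates of the camera as it stood for that picture, good to about 4 mm: the middle of the surface that is visible of it).
- eyes.regions_of(picture, label): "mask" (420x560 bool, what is visible of it).
Readings, each from a call of its own:
- r.current_t(): time.
- r.current_joints(): joint angles.
- r.current_dq(): joint speeds.
- r.current_joint_efforts(): joint torques, N m.
- r.current_position(): TCP position.
- r.current_orientation(): TCP orientation.
- r.current_force(): force on the tool from outside, world axes, zero at the start.
- r.current_moment(): the same for the moment, N m.
- r.current_finger_gap(): finger opening in m.
Only numpy, scipy, OpenCV 4.12 (cv2) and the standard library are available. Lean on these libraries where they do the work, as an engineer would, in place of code of your own. Each camera call takes 0.05 s, during which the arm holds its last target. There are 200 camera calls.

TASK

Do the start-of-day check of the bench centrifuge: push the red mushroom stop button down until it latches and take the hand off it so that it is seen to stay down by itself, then turn the button clockwise until it is released and springs fully back up. Then give the machine its short spin: turn the spring-return dial clockwise from off, past the one-dot and two-dot clicks, to the three-dot position, and hold it there against its spring; the program finishes while the fingers are still holding the dial at three dots. Leave the syringe cup, the vial and the gel bottle standing where they are.

Things in the scene. Friction and masses are not known exactly. Their poses are not given: they have to be found in the camera images.
- centrifuge: White bench centrifuge, fixed. Origin at counter level below the middle of its control deck; +x is its back, +y its left (user stands at -x). Deck: level, 140 mm up, 320 (x) by 140 (y) mm, centred on the origin. Left of it (y 70 to 340 mm) the rotor housing with round lid, 186 to 211 mm high. Stop button on the deck at x = +75, y = 0 mm; dial at x = -75, y = 0 mm.
- stop_top (a point): Centre of the top of the red mushroom stop button; moves and turns with it. Round head 40 mm across on a 27 mm stem, over a yellow plate 64 mm across, 3 mm thick. Button up: top 40.5 mm above the deck; the head's upright rim (to grip) is from 5.5 to 17.5 mm below the top. Latched: all about 6 mm lower. z is up.
- stop_press (a joint): How far the stop button is pushed down, m: 0 fully up, springs up from anywhere unless latched; it latches when pushed 7.5 mm or more and then rests at about 0.006 by itself; hard stop at 0.0095. Pushing takes 5 N at first, rising to about 9 N; more only against the hard stop. It latches only while the head is not turned.
- stop_turn (a joint): Turn of the button's head, rad, clockwise seen from above: 0 at rest, stop at 0.87. Turning the latched head takes up to 0.15 N m; a light spring slowly brings it back when let go. Turned beyond about 0.55 rad the latch is free and the button springs up (5 to 8 N) once nothing holds it down: let go or lift while it is still turned.
- dial_grip (a point): Middle of the dial's grip bar, on the dial's vertical axis, 21 mm above the deck; turns with the dial. Grey bar 54 mm long along this frame's x, 13 mm wide along y, upright sides from 9 to 31 mm above the deck, on a black round skirt 54 mm across, top 9 mm above the deck. White pointer line at the +x end. z is up: a clockwise turn turns this frame by minus the joint value about z.
- dial (a joint): Turn of the dial, rad, clockwise seen from above. 0 = off: pointer at the white mark, 37.5 degrees left of straight back (the centrifuge's +x). Clicks at 0.436 (one green dot), 0.873 (two yellow dots), 1.309 (three orange dots, 37.5 degrees right of straight back); hard stop 1.37. Springs back to off from anywhere when let go: clicks are humps that do not hold. Takes 0.03 to 0.18 N m.
- syringe_cup: Bystander, loose: steel cup 72 mm across and 80 mm high with four capped syringes standing in it, about 150 mm high overall. Origin at the centre of its underside.
- vial: Bystander, loose: amber glass vial 28 mm across, 52 mm high, blue cap. Origin at the centre of its underside.
- gel_bottle: Bystander, loose: white pump bottle of hand gel, 60 mm across, 172 mm high, blue pump head. Origin at the centre of its underside. The three bystanders stand on the counter in a row along the right side of the centrifuge, in any order, about 125 mm from the deck's middle line.

How it is judged:
By the outcome, as a careful person would: the job done as asked, in the order asked, and still so for the second after the job is handed in, while the arm keeps its last pose, push and grip.
It also fails if it takes over 56 s, if anything falls off the work surface, if the arm or the gripper's body presses on something with over 40 N, if the wrist force passes 120 N, or if a joint passes its speed limit or range.

## Working session

There is one attempt and no reset: what is moved stays moved. The work goes in short steps, each a Python script; the robot and the scene stay as the last script left them, time stands still between calls to the robot, and variables do not carry over. Pictures are saved under pics/ and viewed, about 8 in all and at most 12, crops included, and the job is handed in when it is done.

```bash
ls; mkdir -p pics
python3 - <<'E'
from workcell import r,jaws,solver,eyes
import cv2,numpy as np
for n in("top","side"):
    d=eyes.get_image(n); cv2.imwrite(f"pics/{n}0.png",d["color"][...,::-1])
    print(n,d["mtx"].tolist(),d["k1"],np.round(d["camera_from_world"],4).tolist())
    W=np.linalg.inv(d["camera_from_world"])
    for l in("stop_top","dial_grip","centrifuge","syringe_cup","vial","gel_bottle"):
        for f in eyes.find_in(d,l)[:2]: print(l,round(f["p"],2),np.round(W@np.r_[f["position"],1],4)[:3])
print(r.current_t(),r.current_orientation(),r.current_force())
E
```

```text
pics
top [[452.32337817572204, 0.0, 280.1655327121871], [0.0, 452.32337817572204, 218.3743295948091], [0.0, 0.0, 1.0]] -0.02591722261317593 [[-0.1052, -0.9944, -0.0037, -0.092], [-0.9709, 0.1035, -0.216, 0.6208], [0.2152, -0.0191, -0.9764, 0.6429], [0.0, 0.0, 0.0, 1.0]]
stop_top 0.9 [ 0.6525 -0.0993  0.1765]
dial_grip 0.55 [ 0.5098 -0.1449  0.1488]
centrifuge 0.8 [0.524  0.0072 0.1873]
syringe_cup 0.7 [ 0.735  -0.2116  0.085 ]
vial 0.68 [ 0.6237 -0.2432  0.054 ]
gel_bottle 0.84 [ 0.5215 -0.2691  0.1212]
side [[454.3105076545192, 0.0, 289.50333745731433], [0.0, 454.3105076545192, 203.9853931698752], [0.0, 0.0, 1.0]] -0.0776555618751562 [[0.9935, 0.1137, 0.0025, -0.5713], [0.1085, -0.9408, -0.3212, -0.153], [-0.0342, 0.3194, -0.947, 0.8975], [0.0, 0.0, 0.0, 1.0]]
stop_top 0.98 [ 0.6578 -0.1051  0.1772]
dial_grip 0.72 [ 0.5196 -0.1487  0.1507]
centrifuge 0.66 [ 0.5523 -0.0428  0.1836]
gel_bottle 0.56 [ 0.5388 -0.2814  0.1189]
0.7 [2.69681425e-05 1.66555217e-01 9.86032127e-01 5.66291125e-05] [ 0.58558616  0.44876777 -0.17530236]
```

View pics/top0.png

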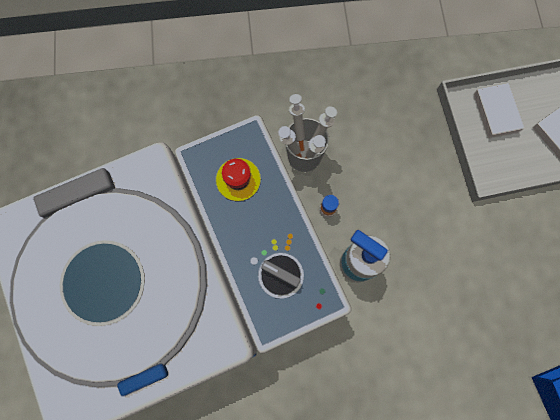

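View pics/side0.png

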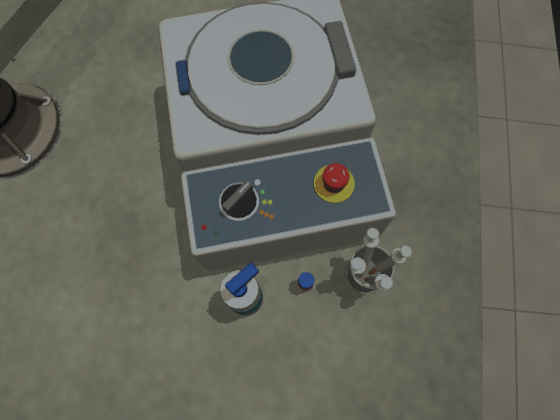

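The pictures show the deck running from the red button, top (236,172) and side (336,178), to the dial, top (281,275) and side (239,201). The syringe cup, vial and gel bottle stand in a row on its right. Next I'll measure the plate and skirt circles.

```bash
cat > h.py <<'E'
from workcell import r,jaws,solver,eyes,workorder
import cv2,numpy as np
from scipy.optimize import least_squares
def undist(d,uv):
    K=d["mtx"]; k=d["k1"]
    return cv2.undistortPoints(np.float32(uv).reshape(-1,1,2),K,np.array([k,0,0,0.])).reshape(-1,2)
def toplane(d,uv,z):
    W=np.linalg.inv(d["camera_from_world"]); s=undist(d,uv)
    D=np.c_[s,np.ones(len(s))]@W[:3,:3].T; o=W[:3,3]
    return (o+D*((z-o[2])/D[:,2])[:,None])[:,:2]
def project(d,P):
    C=d["camera_from_world"]; rv,_=cv2.Rodrigues(C[:3,:3])
    return cv2.projectPoints(np.float64(P).reshape(-1,1,3),rv,C[:3,3],d["mtx"],np.array([d["k1"],0,0,0.]))[0].reshape(-1,2)
def masked(d,c,rad,f):
    m=f(*[d["color"][...,i].astype(int) for i in range(3)])
    v,u=np.nonzero(m); k=np.hypot(u-c[0],v-c[1])<rad
    return np.c_[u,v][k]
yellow=lambda R,G,B:(R>120)&(G>100)&(B<70)
dark=lambda R,G,B:(R<45)&(G<45)&(B<45)
red=lambda R,G,B:(R>110)&(G<60)&(B<60)
def quat(a): # tool down, jaw (tool y) along world angle a
    # R = cols x,y,z ; z=-Z, y=(cos a,sin a,0), x=y×z
    from scipy.spatial.transform import Rotation
    y=np.array([np.cos(a),np.sin(a),0]);z=np.array([0,0,-1.])
    q=Rotation.from_matrix(np.c_[np.cross(y,z),y,z]).as_quat(); return np.r_[q[3],q[:3]]
E
python3 - <<'E'
from h import *
S=[];D=[]
for n,cs,cd in(("top",(238,180),(281,275)),("side",(335,183),(239,201))):
    d=eyes.get_image(n)
    for nm,c,f,z in(("plate",cs,yellow,.143),("skirt",cd,dark,.149)):
        uv=masked(d,c,28,f)
        p=toplane(d,uv,z)
        (x,y),R=cv2.minEnclosingCircle(p.astype(np.float32)); print(n,nm,len(p),round(x,4),round(y,4),"R",round(R,4))
    for l in ("stop_top","dial_grip"):
        g=eyes.regions_of(d,l)
        if g:
            v,u=np.nonzero(g[0]["mask"]); print(l,g[0]["p"],len(u),u.min(),u.max(),v.min(),v.max())
    # dots in between
    print(np.round(toplane(d,[(254,261),(263,252.5),(319,306)] if n=="top" else [(257.5,182),(262.5,191),(204.5,227)],.140),4).tolist())
E
```

```text
top plate 755 0.655 -0.1013 R 0.0321
top skirt 227 0.5123 -0.1476 R 0.0262
stop_top 0.95 712 222 250 157 187
dial_grip 0.67 1240 261 300 255 294
[[0.5356, -0.1134], [0.5461, -0.1269], [0.4656, -0.1951]]
side plate 384 0.6555 -0.1006 R 0.0316
side skirt 618 0.514 -0.1482 R 0.0269
stop_top 0.71 545 322 348 164 189
dial_grip 0.79 936 221 255 181 217
[[0.5371, -0.1119], [0.5468, -0.1259], [0.4671, -0.1937]]
```

Everything agrees: the two centres are 149.9 mm apart (should be 150), yaw is about 18.3°, and the off mark lies at about 56°. Next I'll check IK for the options.

```bash
cat >> h.py <<'E'
S=np.array([.6553,-.101]);DI=np.array([.513,-.148]);YAW=.319
E
python3 - <<'E'
from h import *
for nm,c,z,a in[("stop",S,.146,x) for x in np.arange(-3,3.2,.5)]+[("dial",DI,.152,YAW+np.radians(37.5)+o-t) for o in(np.pi/2,-np.pi/2) for t in(0,1.31)]:
    q=solver.solve_ik(np.r_[c,z],quat(a)); print(nm,round(a,2),None if q is None else np.round(q,2))
E
```

```text
stop -3.0 [-0.46  0.83  1.12  1.32 -0.74  1.43 -2.38]
stop -2.5 [-0.46  0.83  1.12  1.32 -0.74  1.43 -1.88]
stop -2.0 [-0.46  0.83  1.12  1.32 -0.74  1.43 -1.38]
stop -1.5 [-0.38  0.74  0.93  1.32 -0.59  1.36 -0.97]
stop -1.0 [-0.37  0.73  0.9   1.32 -0.57  1.35 -0.49]
stop -0.5 [-0.36  0.72  0.86  1.32 -0.54  1.34 -0.  ]
stop 0.0 [-0.34  0.71  0.83  1.32 -0.51  1.33  0.48]
stop 0.5 [-0.32  0.7   0.78  1.31 -0.48  1.32  0.96]
stop 1.0 [-0.31  0.69  0.76  1.31 -0.47  1.32  1.45]
stop 1.5 [-0.3   0.69  0.75  1.31 -0.46  1.32  1.95]
stop 2.0 [-0.22  0.65  0.58  1.31 -0.35  1.29  2.37]
stop 2.5 [-0.17  0.63  0.5   1.31 -0.3   1.28  2.84]
stop 3.0 [-0.46  0.83  1.12  1.32 -0.74  1.43 -2.66]
dial 2.54 [ 1.    0.56 -1.08  1.65  0.51  1.25  2.36]
dial 1.23 [-0.48  0.48  1.01  1.7  -0.44  1.2   1.88]
dial -0.6 [-0.5   0.5   1.05  1.71 -0.46  1.21  0.07]
dial -1.91 [-0.54  0.54  1.13  1.71 -0.51  1.23 -1.19]
```

```bash
python3 - <<'E'
from h import *
jaws.set_gripper(0,40)
r.move_linear(r.current_position()+[0,0,.09],max_speed=.25)
r.move_joints([.155,.40,0,1.32,0,1.42,.45])
print(r.current_position(),r.current_t())
r.move_to([*S,.21],quat(.3)); print(np.round(r.current_joints(),2))
r.move_linear([*S,.186],max_speed=.06)
f0=r.current_force()
hit=r.move_linear([*S,.168],max_speed=.012,guard=16)
print(hit,r.current_position(),r.current_force()-f0)
r.move_linear([*S,.24],max_speed=.1)
for n in("top","side"):
    d=eyes.get_image(n); W=np.linalg.inv(d["camera_from_world"])
    for f in eyes.find_in(d,"stop_top")[:1]: print(n,f["p"],W@np.r_[f["position"],1])
    c=project(d,[[*S,.175]])[0].astype(int); print(c)
    cv2.imwrite(f"pics/{n}1.png",cv2.resize(d["color"][max(c[1]-60,0):c[1]+60,c[0]-80:c[0]+80,::-1],None,fx=3,fy=3,interpolation=2))
print(r.current_t())
E
python3 -c "
import cv2;import numpy as np
cv2.imwrite('pics/both1.png',np.hstack([cv2.resize(cv2.imread(f'pics/{n}1.png'),(400,300)) for n in('top','side')]))"
```

```text
[ 0.58874565 -0.10742392  0.25863475] 4.9333
[ 0.13  0.56 -0.    1.19  0.    1.39  0.43]
False [ 0.65566623 -0.10102441  0.1708266 ] [-3.75416878  0.28248953 10.15197276]
top 0.6 [ 0.64083119 -0.09340334  0.1725045   1.        ]
[235 171]
side 0.85 [ 0.6571991  -0.10514817  0.16888841  1.        ]
[335 175]
8.625
```

View pics/both1.png

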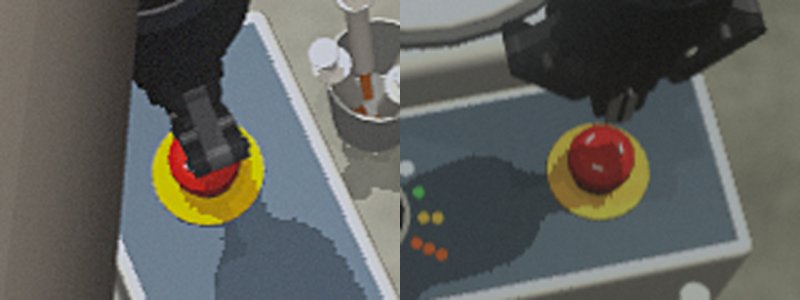

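The fingers are off the button, and in the side view its head sits lower on the plate. I'll check the drop numerically from the red pixels.

```bash
cat >> h.py <<'E'
def press():
    """head drop in mm from side view, vs first picture"""
    d=eyes.get_image("side"); ref=cv2.imread("pics/side0.png")[...,::-1]
    g=lambda im:masked({"color":im},(336,178),24,red).mean(0)
    a,b=project(d,[[*S,.1755],[*S,.1695]])
    s=(g(d["color"])-g(ref)); return 6*s@(b-a)/((b-a)@(b-a)), s, b-a
E
python3 - <<'E'
from h import *
print(press(),r.current_t())
E
```

```text
(np.float64(-12.860760109918756), array([ 1.97439843, -2.97011532]), array([-0.39161629,  1.52191648])) 8.675
```

```bash
sed -i 's/^red=.*/red=lambda R,G,B:(R>45)\&(R>2.5*G)\&(R>2.5*B)/' h.py
python3 - <<'E'
from h import *
print(press(),r.current_t())
d=eyes.get_image("side"); ref=cv2.imread("pics/side0.png")[...,::-1]
for im in(ref,d["color"]):
    m=masked({"color":im},(336,178),24,red); print(len(m),m.min(0),m.max(0))
    print(im[160:196:1,335].tolist())
E
```

```text
(np.float64(4.632211079256799), array([-0.40805384,  1.1477714 ]), array([-0.39161629,  1.52191648])) 8.725
440 [323 164] [348 187]
[[69, 81, 87], [69, 80, 87], [72, 82, 89], [99, 66, 69], [128, 43, 40], [134, 45, 42], [135, 43, 38], [136, 42, 40], [136, 44, 41], [137, 46, 42], [137, 48, 43], [137, 45, 43], [136, 45, 41], [136, 44, 42], [136, 45, 43], [135, 46, 42], [136, 46, 42], [137, 48, 43], [134, 46, 40], [135, 54, 52], [138, 113, 113], [132, 113, 114], [128, 49, 45], [135, 44, 41], [131, 42, 40], [125, 40, 36], [125, 40, 38], [100, 35, 33], [57, 31, 26], [55, 32, 28], [42, 32, 30], [27, 28, 24], [49, 42, 32], [89, 71, 38], [114, 90, 42], [131, 119, 50]]
405 [323 166] [347 188]
[[32, 31, 29], [55, 61, 66], [71, 82, 89], [71, 82, 87], [102, 82, 70], [132, 69, 41], [142, 41, 39], [153, 44, 41], [154, 46, 42], [154, 46, 43], [155, 48, 43], [152, 46, 41], [152, 47, 42], [131, 43, 39], [105, 39, 35], [105, 39, 36], [101, 33, 28], [104, 37, 33], [105, 39, 33], [105, 37, 34], [104, 33, 31], [113, 76, 68], [122, 101, 91], [113, 76, 69], [108, 40, 37], [102, 36, 36], [96, 38, 32], [95, 35, 30], [86, 31, 27], [75, 34, 29], [65, 34, 30], [51, 29, 26], [56, 47, 31], [99, 78, 39], [121, 96, 44], [123, 97, 48]]
```

The head's top edge and highlight dropped about 1.5–2 px, which matches the 6 mm latch. Now I'll grip the rim and turn clockwise.

Run:
```python
from h import *
jaws.set_gripper(.065,40)
r.move_linear([*S,.146],max_speed=.08,guard=12) and print("guard!")
f0=r.current_force()
jaws.set_gripper(.0,40)
print("gap",r.current_finger_gap(),r.current_force()-f0,r.current_position())
for k in range(1,9):
    r.move_linear([*S,.146],ori=quat(.3-.1025*k))
    print(round(.1025*k,2),np.round(r.current_moment(),3),np.round(r.current_force()-f0,1),r.current_finger_gap())
print(r.current_t())
```

```text
gap 0.03811704681477696 [-1.20012643  0.74498919  2.05333244] [ 0.6556832  -0.10106542  0.14681461]
0.1 [-0.022  0.158 -0.037] [-0.9  0.   3.2] 0.037429816501729385
0.2 [ 0.036  0.25  -0.024] [-0.9  0.2  4.4] 0.03798713682838594
0.31 [0.015 0.366 0.   ] [-2.3 -0.1  4.4] 0.03842365245094697
0.41 [0.09  0.365 0.002] [-1.5 -0.1  5.2] 0.03818466893537522
0.51 [ 0.026  0.52  -0.009] [-3.3  0.2  6.6] 0.038277884847584175
0.61 [0.096 0.565 0.047] [-1.7  0.   6.8] 0.037683766751101445
0.72 [0.081 0.577 0.046] [-3.1  0.4  5.9] 0.038289139571586465
0.82 [0.098 0.64  0.011] [-3.3  0.7  6.7] 0.03812951341274524
13.0917
```

Run:
```python
from h import *
q=quat(.3-.82)
r.move_linear([*S,.1525],max_speed=.03)
print(r.current_force(),r.current_position())
jaws.set_gripper(.065)
r.move_linear([*S,.25],max_speed=.12)
r.wait(.2)
print(press(),r.current_t(),r.current_force())
d=eyes.get_image("side"); cv2.imwrite("pics/side2.png",cv2.resize(d["color"][115:235,200:440,::-1],None,fx=3,fy=3))
ref=cv2.imread("pics/side0.png")[...,::-1]
for im in(ref,d["color"]):
    m=masked({"color":im},(336,178),24,red); print(len(m),m.min(0),m.max(0)); print(im[160:170,335].tolist())
```

```text
[-2.51124286 -0.19492365  4.91971759] [ 0.65497488 -0.10103739  0.1525268 ]
(np.float64(0.1534614643138808), array([0.07976718, 0.06202882]), array([-0.39161629,  1.52191648])) 15.0583 [ 0.31915018  0.24736483 -0.08105127]
440 [323 164] [348 187]
[[69, 81, 87], [69, 80, 87], [72, 82, 89], [99, 66, 69], [128, 43, 40], [134, 45, 42], [135, 43, 38], [136, 42, 40], [136, 44, 41], [137, 46, 42]]
447 [323 164] [348 187]
[[72, 83, 90], [75, 84, 92], [70, 77, 84], [103, 58, 60], [139, 41, 39], [151, 47, 42], [156, 47, 43], [156, 47, 43], [157, 49, 45], [156, 47, 44]]
```

View pics/side2.png

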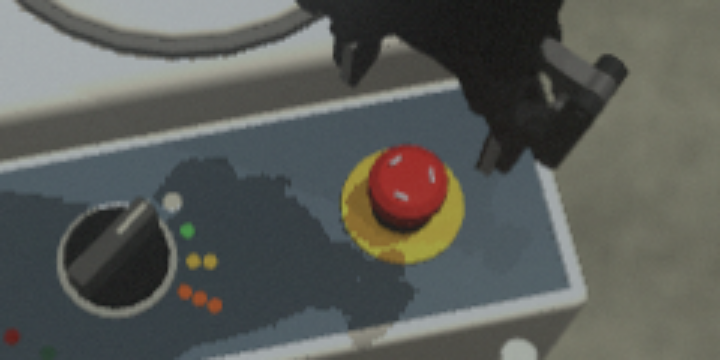

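The button is back fully up (0.15 mm from its original height) and the dial is still at off. Now the dial.

Run:
```python
from h import *
B=YAW+np.radians(37.5)-np.pi/2
r.move_to([*DI,.25],quat(B)); print(np.round(r.current_joints(),2))
jaws.set_gripper(.045,60)
r.move_linear([*DI,.153],max_speed=.08,guard=12) and print("guard!",r.current_position())
jaws.set_gripper(0,60)
print("gap",r.current_finger_gap(),r.current_force(),r.current_position())
for t in (.2,.436,.65,.873,1.1,1.25,1.325):
    r.move_linear([*DI,.153],ori=quat(B-t))
    print(t,np.round(r.current_moment(),3),np.round(r.current_force(),1),round(r.current_finger_gap(),4))
print(r.current_orientation(),quat(B-1.325),r.current_t())
for n,c in(("side",(239,201)),("top",(281,275))):
    d=eyes.get_image(n); cv2.imwrite(f"pics/{n}3.png",cv2.resize(d["color"][c[1]-50:c[1]+50,c[0]-50:c[0]+50,::-1],(400,400),interpolation=2))
cv2.imwrite("pics/both3.png",np.hstack([cv2.imread(f"pics/{n}3.png") for n in("side","top")]))
```

```text
[ 0.08  0.27  0.22  1.53 -0.06  1.35 -0.29]
gap 0.011145388814257048 [-4.22041865  1.79080721  5.62647764] [ 0.51214749 -0.14729337  0.1536214 ]
0.2 [0.387 0.877 0.068] [-4.2  2.3  6.1] 0.0119
0.436 [0.426 0.891 0.037] [-4.7  2.4  6.7] 0.0114
0.65 [0.485 0.948 0.119] [-4.8  2.7  6.9] 0.0114
0.873 [0.587 1.025 0.067] [-4.8  2.3  7.2] 0.0116
1.1 [0.601 1.005 0.149] [-4.7  4.2  7.2] 0.0114
1.25 [0.654 1.07  0.071] [-4.3  2.2  7.8] 0.0118
1.325 [0.687 1.078 0.147] [-5.   3.4  7.1] 0.0116
[-0.00117186  0.98472793 -0.17408886 -0.00161203] [ 0.          0.98459555 -0.17484739  0.        ] 20.25
```

View pics/both3.png

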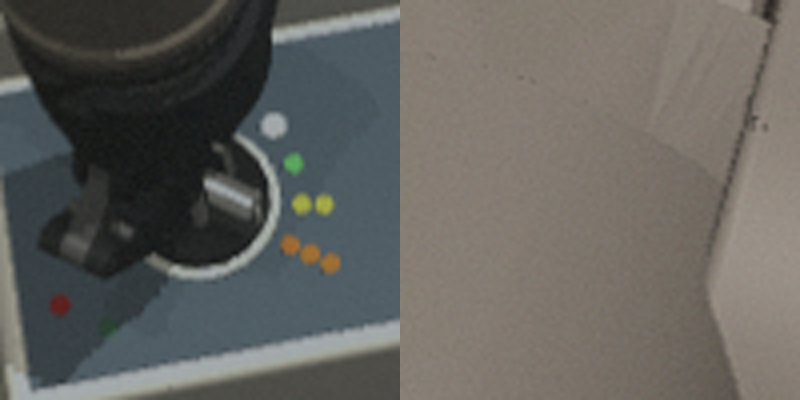

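The side view shows the white pointer line from about (240.8,196.5) to (252,202.3), at the orange dots. I'll measure its angle.

Run:
```python
from h import *
d=eyes.get_image("side"); im=d["color"].astype(float)
p=toplane(d,[(240.8,196.5),(252,202.3)],.171); v=p[1]-p[0]
print("dial eye",YAW+.6545-np.arctan2(v[1],v[0]), "from axis",YAW+.6545-np.arctan2(*(p[1]-DI)[::-1]))
g=im[188:212,232:262].min(2); vv,uu=np.nonzero(g>95); k=np.c_[uu+232,vv+188]
P=toplane(d,k,.171); k=(np.hypot(*(P-DI).T)<.027); P=P[k]
w=P-P.mean(0); u=np.linalg.svd(w)[2][0]; u*=np.sign(u[0]); print(len(P),u,"dial",YAW+.6545-np.arctan2(u[1],u[0]))
o=toplane(d,[(189+310/4,151+253/4)],.14)-DI; print("orange",YAW+.6545-np.arctan2(o[0,1],o[0,0]))
# model line for expected angles
for t in(1.25,1.309,1.37):
    a=YAW+.6545-t; print(t,project(d,[[*(DI+rr*np.array([np.cos(a),np.sin(a)])),.171] for rr in(.008,.026)]).round(1).tolist())
print(press()[0],[(l,np.round((np.linalg.inv(d["camera_from_world"])@np.r_[f[0]["position"],1])[:3],3)) for l in("gel_bottle","vial","syringe_cup") if (f:=eyes.find_in(d,l))])
```

```text
dial eye 1.3533360614061187 from axis 1.310663425946778
54 [0.59742536 0.80192452] dial 0.042990352289768996
orange 1.2903069066610957
1.25 [[241.6, 197.1], [252.8, 201.5]]
1.309 [[241.5, 197.4], [252.3, 202.4]]
1.37 [[241.3, 197.7], [251.8, 203.3]]
0.005176061470204731 [('gel_bottle', array([ 0.536, -0.285,  0.119])), ('vial', array([ 0.628, -0.238,  0.054]))]
```

The eye estimate brackets 1.31–1.35 and the tool angle gives about 1.32, so the dial is at three dots. I'll hold for a second, take one last look, then hand in.

Run:
```python
from h import *
r.wait(1.0)
d=eyes.get_image("side"); ref=cv2.imread("pics/side0.png")
c=d["color"][...,::-1]
cv2.imwrite("pics/end.png",np.hstack([x[130:320,180:440] for x in(ref,c)]).repeat(1,0))
print(r.current_t(),r.current_finger_gap(),r.current_orientation())
```

```text
21.65 0.01092638771762207 [-0.00121486  0.98474223 -0.17400744 -0.0016339 ]
```

View pics/end.png

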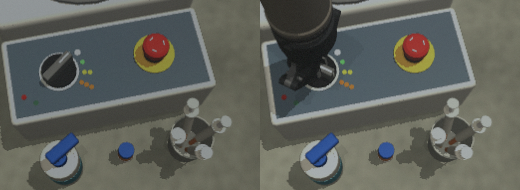

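The before and after views match: the three bystanders haven't moved, the button is up, and the dial is held at three dots.

```bash
python3 -c "
from workcell import workorder,r
print(workorder.hand_in(),r.current_t())"
```

```text
the job is handed in; nothing more can be done
the job is handed in; nothing more can be done
```

The start-of-day check is done and handed in at about 22 s, with the fingers still holding the dial at three dots.

- **Stop button pressed:** I pushed it down about 9.7 mm with the shut fingers and took the hand off. The side view showed it staying down: 4.6 mm lower by the red pixels, and about 2 px at the head's edge, against the 6 mm expected.
- **Stop button released:** I gripped the rim, turned it 0.82 rad clockwise, lifted and let go. It measured within 0.2 mm of its original height.
- **Dial:** I turned it past the one-dot and two-dot clicks. The hand was at 1.32 rad and the pointer read 1.31 to 1.35 rad in the picture, against 1.309 for three dots. It was still there a second later.
- **Bystanders:** the syringe cup, vial and gel bottle look unmoved between the first and last pictures.

**Checks that failed or disagreed:**
- My first button-height reading was wrong (-12.9 mm) because shadows spoiled the colour mask. I corrected the mask and measured again.
- An automatic fit of the dial's pointer line gave 0.04 rad. I discarded it because it disagreed with the pointer seen in the picture and the hand's angle.
- The arm hid the dial from the top camera, so the last dial checks come from the side camera only.
- In the last detector check the syringe cup was not found, so its place rests on the picture alone.

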